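Load a blood tube and seal the sliding hatch

ROBOT

A 7-joint arm with a two-finger parallel gripper is mounted at the origin on the work surface. World frame = base frame: x ahead of the robot, y to its left, z up, the work surface at z = 0. Lengths are in mm, angles in rad, forces in N, time in s.
With the tool pointing down it reaches from about 400 to 875 mm from the base axis. Payload 4.4 kg.
Tool frame: the origin (TCP) lies at the very end of the fingers, on their centre line; the grasp point (between the pads) lies 19 mm behind it (ctrl.pinch_z is the z of the grasp point in the tool frame, in mm); z points along the fingers, x is the direction in which the jaws open and shut, and the axes are right-handed (so a half turn about z gives the same grasp; the last joint's range is limited). The gripper opens to 85 mm and grips with 20 to 120 N. Pads are 22 mm wide; open, the fingers measure 114 mm over their backs; the gripper's body (76 mm by 85 mm) begins 54 mm behind the grasp point. The pads swing forward as they close: fully open they stand 13 mm farther back than shut.
Start: joints at [-1.4, 0.628, 0.038, 1.517, -0.027, 0.996, -0.02], TCP at [152.46, 631.881, 231.313] pointing down, gripper open.
Joint ranges: [-3.06, 3.06], [-0.37, 2.12], [-1.25, 1.32], [0.18, 2.47], [-1.1, 4.24], [0.23, 1.98], [-2.94, 2.94]. Speed limits (rad/s): [2.57, 2.57, 3.14, 3.14, 3.14, 3.14, 3.14].

INTERFACE

Orientations are given as [roll, pitch, yaw] about the fixed x, y, z axes, in that order (R = Rz(yaw) Ry(pitch) Rx(roll)).
In Python, from cell import sensors, get_image, order, ctrl gives the robot as it stands.
- The arm moves only by the tool arm_command, never from a script. Its argument "rows" is a list that holds one entry, the list of rows, each a list of 6 numbers: the shift along the tool's x, y, z in mm, then the turn, a rotation vector about the tool's x, y, z in degrees. A call has 1 to 20 rows; each row is the pose to reach, as a shift and turn from the pose commanded when the call began, along the tool's axes at that moment; what a row does not reach only later rows make up. A row lasts 1/12 s, in which the tool goes at most 41.7 mm and 7.16 degrees, less where a joint would pass 70% of its speed; a pose out of reach is approached as far as the arm can. A call with a gripper value outside its range is refused whole. "claw" is the opening, from -1 (shut) to 1 (fully open), set as the call begins (left out, the last holds). The fingers move at their own pace and stop on an object; the grip force is fixed at half the most. Time passes only in rows, so rows that repeat a pose let the fingers close. It gives the time, the measured TCP pose, the force and the opening at its end, in the units of the state.
- sensors.read_state(): the state, without advancing time (a new reading comes with each control period).
- get_image(name): name is "scene" or "side" or "wrist"; returns a dict with "pixels" (384x512x3 uint8, red, green, blue), "z_map" (384x512 float32, mm along the optical axis (not along the pixel's ray), 0 where there is no reading), "K" (3x3 intrinsics, pixels), "k1" (the pictures are not rectified: a ray, as slopes to the right and down, at radius r is drawn at 1 + k1 r^2 times it, then the intrinsics apply), "pose" (4x4, takes a point from camera to world coordinates). Camera axes: x right, y up, looking along -z (the intrinsics and any distortion apply to the point x, -y, -z); pixel columns grow to the right and rows downward; lengths in mm; the calibration is good to about 2 mm. A picture is of the moment at which its call begins.
- order.finish_job(): hands the job in, once; it reports no verdict.
The state is a dict: "clock": time; "qpos": joint angles; "qd": joint speeds; "tau": joint torques, N m; "eef_pos": TCP position; "tool_rot": TCP orientation; "force": force on the tool from outside, world axes, zero at the start; "torque": the same for the moment, N m; "width": finger opening in mm.
Only numpy, scipy, OpenCV 4.12 (cv2) and the standard library are available. Lean on these libraries where they do the work, as an engineer would, in place of code of your own. Each camera call takes 0.05 s, during which the arm holds its last target.

TASK

Move the purple-capped blood tube from its single stand into the empty blue socket inside the chilled sample case and let go of it. Then push the blue sliding hatch along its track until it is closed against the frame with the soft gasket lightly squeezed, so that it stays sealed after you let go, but do not crush the gasket. Leave the dish, the tube rack and the wipes box where they are.

Things in the scene. Friction and masses are not known exactly. Their poses are not given: they have to be found in the camera images.
- case: White chilled sample case fixed to the bench, 170 (its x) x 344 (its y) x 124 mm high; origin under its centre, z up. The hatch slides along the case's y axis and closes towards +y. Open hatch: opening from the hatch's leading edge to the gasket, 150 mm wide in x. Under the hatch's open place is a fixed grey deck. The case may be turned on the bench.
- frame: White frame post across the case's +y end, 170 x 18 x 36 mm, top 140 mm above the bench; origin under its centre, at case (0, 163, 104) mm. On its -y side, on a bar set differently each time (not measured), is a springy black gasket; its free face is 18 to 38 mm to -y of this origin. It gives 1 mm per 2 N and springs back; it seals from 3 N (1.5 mm) and is crushed above 10 N (5 mm).
- hatch: Blue see-through hatch plate, 154 x 150 x 6 mm, sliding only along the case's y; same axes. Origin under its centre, 112 mm above the bench; its leading edge, 75 mm to +y, meets the gasket. Starts with that edge 0 to 25 mm to +y of the case's origin. The track drags with about 8 N, so the hatch stays where it is left, also against a gasket pressing back with less. 0.25 to 0.5 kg.
- tab (a point): Centre of the top of the hatch's upright blue grip tab: 60 mm (x) x 12 mm (y, the sliding direction) x 32 mm tall above the plate; this point is 150 mm above the bench and 30 mm on the +y side of the hatch's origin. The plate's top beside it is 118 mm above the bench. Can be pinched from above or pushed from its -y side.
- socket (a point): Centre of the bottom of the empty round socket in the blue holder inside the case, 30 mm above the bench, at case (0, 80) mm. The hole is 16 mm wide, 35 mm deep with a 2 mm chamfer; its mouth is 65 mm above the bench.
- tube: Blood tube, standing upright, 75 mm tall; glass body 13 mm in diameter with rounded foot, purple cap 17 mm in diameter over the top 19 mm. Origin at the centre of its foot. About 25 g. Starts in the stand, foot 10 mm above the bench.
- stand: White single-tube stand fixed to the bench, 50 x 50 x 45 mm with a 16 mm hole 35 mm deep in the middle; origin under its centre.
- dish: Round steel dish, 90 mm wide, 30 mm high, loose; origin under its centre. To be left alone. Stand and dish may be on either side of the case.
- rack: White tube rack 100 x 140 mm with red- and purple-capped tubes, 77 mm tall in all, loose; origin under its centre. To be left alone.
- wipes: White and blue wipes box, 90 x 130 x 60 mm, loose; origin under its centre. To be left alone.

How it is judged (in metres and radians):
On the way, in this order (a step that is already met when the one before it is completed fails the run):
1. the tube stands in the case's socket, let go (horizontal distance between tube and socket below 0.006 m and z of tube in the frame of socket below 0.005 m and angle between tube's own z axis and vertical below 0.17 rad and contact force between the fingers and tube below 0.1 N), for 0.2 s.
2. the hatch presses on the frame's gasket with at least 3 N (contact force between hatch and frame above 3 N), for 0.2 s.
At the end, for the whole second after the job is handed in: The tube stands in the socket (within 6 mm of its axis, foot within 5 mm of its bottom, leaning less than 0.17 rad) and the hatch, at rest and let go, presses on the frame's gasket with 3 to 10 N (horizontal distance between tube and socket below 0.006 m and z of tube in the frame of socket below 0.005 m and angle between tube's own z axis and vertical below 0.17 rad and contact force between hatch and frame between 3 and 10 N and linear speed of hatch below 0.005 m/s); the robot touches nothing.
It fails at once if the gasket is crushed: the hatch presses on the frame with more than 10 N (contact force between hatch and frame above 10 N).
It fails at once if the dish, the tube rack or the wipes box is moved more than 20 mm (distance of any of dish, rack, wipes from where it was at the start of the episode above 0.02 m).
It also fails if it takes over 72 s, if anything falls off the work surface, if the arm or the gripper's body presses on something with over 40 N, if the wrist force passes 120 N, or if a joint passes its speed limit or range.

## Working session

There is one attempt and no reset: what is moved stays moved. The work goes in short steps, Python scripts to look and compute and a tool call to move; the robot and the scene stay as the last step left them, time stands still between calls to the robot, and variables do not carry over. Pictures are saved under pics/ and viewed, and the job is handed in when it is done.

Besides the shell and the picture viewer there is one more tool, called by a JSON object that holds its "fn" and its "kwargs". arm_command: Moves the arm, as the interface text tells. Its arguments: {"type":"object","properties":{"rows":{"type":"array","items":{"type":"array","items":{"type":"array","items":{"type":"number"}}}},"claw":{"type":"number"}},"required":["rows"]}

```bash
ls; mkdir -p pics; cat > h.py <<'E'
import numpy as np, cv2
from cell import sensors, get_image, order, ctrl
def grab(name,tag):
    d=get_image(name); np.savez(f'pics/{tag}.npz',**{k:np.array(v) for k,v in d.items()})
    cv2.imwrite(f'pics/{tag}.png',cv2.cvtColor(d['pixels'],cv2.COLOR_RGB2BGR)); return d
def load(tag): return dict(np.load(f'pics/{tag}.npz'))
def ray(d,u,v):
    K=d['K']; p=np.array([(u-K[0,2])/K[0,0],(v-K[1,2])/K[1,1]]); q=p.copy()
    for _ in range(30): q=p/(1+float(d['k1'])*(q@q))
    return np.array([q[0],-q[1],-1.0])
def at_z(d,u,v,z):
    r=ray(d,u,v); T=d['pose']; w=T[:3,:3]@r; o=T[:3,3]; return o+w*(z-o[2])/w[2]
def at_depth(d,u,v):
    z=float(d['z_map'][int(round(v)),int(round(u))]); return (d['pose']@np.append(ray(d,u,v)*z,1))[:3], z
def proj(d,P):
    T=d['pose']; c=T[:3,:3].T@(np.asarray(P,float)-T[:3,3]); s=np.array([c[0],-c[1]])/-c[2]; s=s*(1+float(d['k1'])*(s@s))
    return d['K'][0,0]*s[0]+d['K'][0,2], d['K'][1,1]*s[1]+d['K'][1,2]
def zoom(tag,u0,v0,u1,v1,f,out):
    im=cv2.imread(f'pics/{tag}.png')[v0:v1,u0:u1]; cv2.imwrite(f'pics/{out}.png',cv2.resize(im,None,fx=f,fy=f,interpolation=cv2.INTER_CUBIC))
E
python3 - <<'E'
from h import *
print(sensors.read_state(), ctrl.pinch_z)
for n in ['scene','side','wrist']:
    d=grab(n,n+'0'); print(n,d['K'].tolist(),d['k1'],np.round(d['pose'],2).tolist())
E
```

```text
pics
{'clock': 0.0, 'qpos': array([-1.39980899,  0.62932057,  0.03845364,  1.51839757, -0.02697348,
        0.99627157, -0.01999405]), 'qd': array([-0.00329919, -0.00042894, -0.00010256,  0.00088539, -0.00010277,
        0.00062066,  0.00064453]), 'tau': array([ 1.67974966e-03, -5.63417029e+01,  1.22629903e+00, -1.93443185e+01,
        1.08518475e-02,  1.06127738e-02, -1.29947099e-05]), 'eef_pos': array([152.31640103, 631.25413103, 230.39640618]), 'tool_rot': array([3.14153961e+00, 1.87802618e-03, 1.33401920e+00]), 'force': array([ 0.37414394, -0.20500433, -0.05324701]), 'torque': array([-0.01068218,  0.00359832,  0.01823307]), 'width': 85.22974729929003} -18.700000000000003
scene [[431.00596591134735, 0.0, 257.59968499955585], [0.0, 431.00596591134735, 197.23346286162231], [0.0, 0.0, 1.0]] -0.13920320557469854 [[-0.26, -0.8, 0.54, 1313.1], [0.96, -0.21, 0.15, 189.37], [-0.01, 0.56, 0.83, 1205.46], [0.0, 0.0, 0.0, 1.0]]
side [[371.22142224641806, 0.0, 255.44274834967493], [0.0, 371.22142224641806, 190.35994182282232], [0.0, 0.0, 1.0]] -0.06053584632363368 [[0.97, 0.12, -0.2, 396.43], [-0.23, 0.58, -0.78, -757.44], [0.02, 0.8, 0.6, 678.66], [0.0, 0.0, 0.0, 1.0]]
wrist [[266.7304902176584, 0.0, 257.27649914730085], [0.0, 266.7304902176584, 194.3924321098983], [0.0, 0.0, 1.0]] -0.06047197062976965 [[0.23, -0.93, -0.27, 81.96], [0.97, 0.23, 0.07, 649.19], [-0.0, -0.28, 0.96, 372.75], [0.0, 0.0, 0.0, 1.0]]
```

View pics/scene0.png

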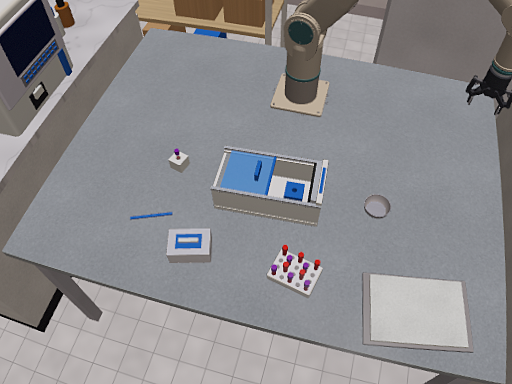

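View pics/side0.png

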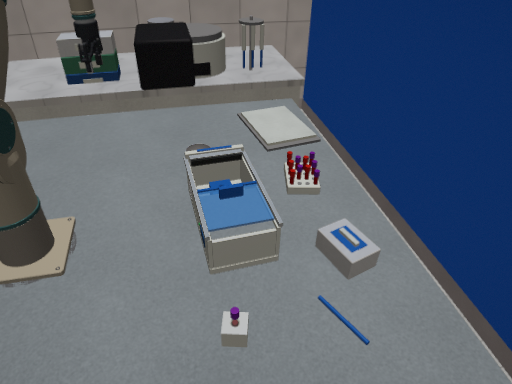

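View pics/wrist0.png

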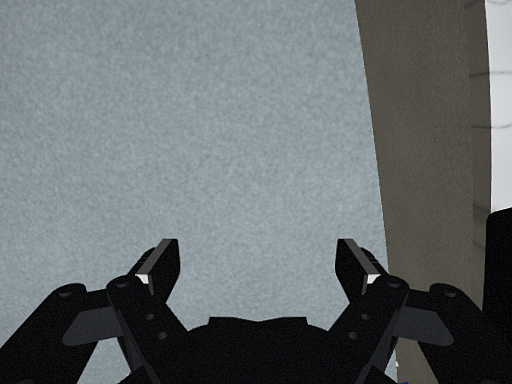

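The scene view shows the stand and tube at about (178,155), the case around (270,185) with the hatch open at left and the frame at right (322,180), and the dish at (377,205). The rack is at (295,272) and the wipes box at (190,245). I'll enlarge the tube and the case.

```bash
python3 - <<'E'
from h import *
zoom('scene0',205,140,335,230,6,'z_case')
zoom('scene0',155,135,205,180,12,'z_tube')
zoom('side0',170,140,290,260,5,'z_case_s')
zoom('side0',205,295,265,355,10,'z_tube_s')
E
```

```text
(no output)
```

View pics/z_case.png

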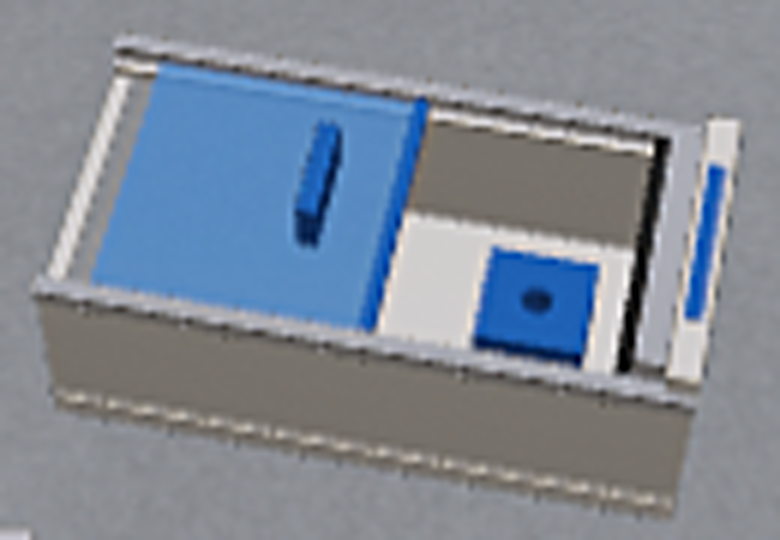

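View pics/z_tube.png

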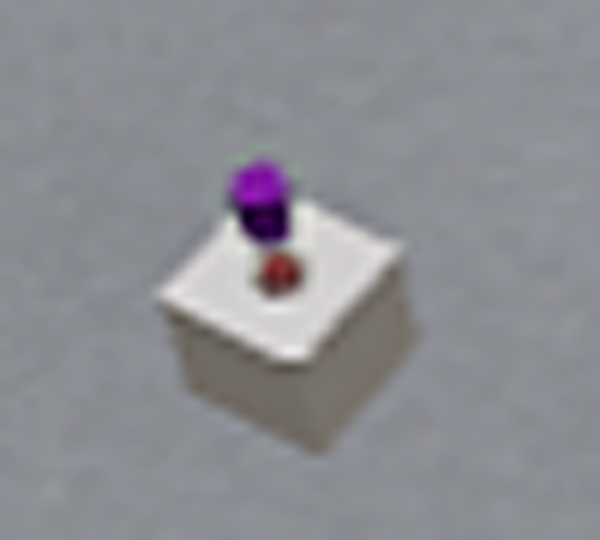

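View pics/z_case_s.png

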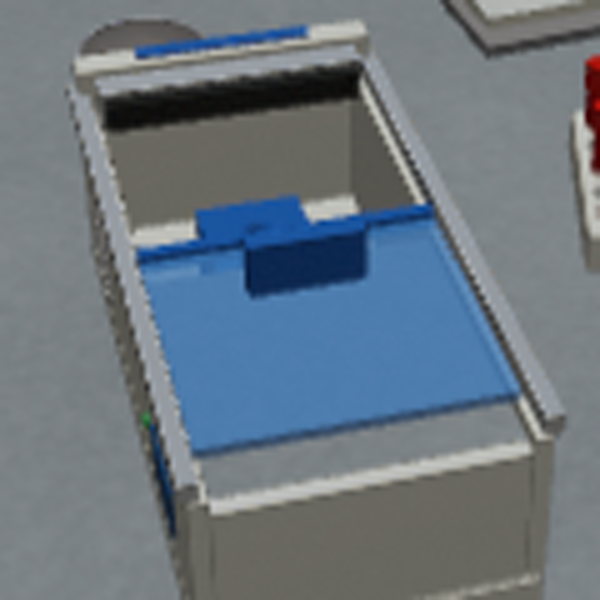

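View pics/z_tube_s.png

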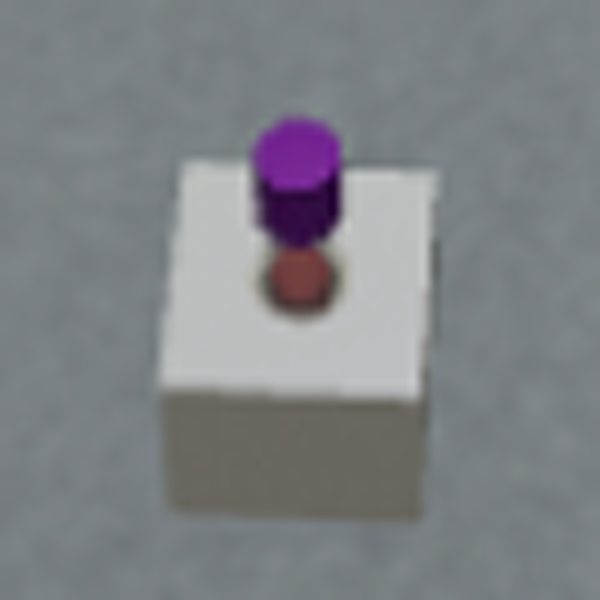

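```bash
python3 - <<'E'
from h import *
sc,sd=load('scene0'),load('side0')
def S(x,y,z,f=6,u0=205,v0=140): return at_z(sc,u0+(x+.5)/f-.5,v0+(y+.5)/f-.5,z)
def D(x,y,z,f=5,u0=170,v0=140): return at_z(sd,u0+(x+.5)/f-.5,v0+(y+.5)/f-.5,z)
print('tube',S(258,180,85,12,155,135)[:2],D(297,152,85,10,205,295)[:2])
print('hole',S(280,272,45,12,155,135)[:2],D(300,284,45,10,205,295)[:2])
f=[S(708,118,140),S(742,120,140),S(702,385,140),S(668,380,140)]
print('frame',np.round(f,1)[:,:2].tolist(),np.mean(f,0)[:2])
f=[D(72,60,140),D(368,22,140),D(368,48,140),D(78,78,140)]
print('frameD',np.round(f,1)[:,:2].tolist(),np.mean(f,0)[:2])
print('hatch lead',S(428,98,118)[:2],S(375,330,118)[:2])
print('hatch trail',S(160,66,118)[:2],S(95,280,118)[:2])
print('hatch lead D',D(137,258,118)[:2],D(433,210,118)[:2])
print('socket',S(537,300,65)[:2])
print('tab top scene', S(330,122,150)[:2],S(308,210,150)[:2])
print('tab top D', D(245,242,150)[:2],D(366,222,150)[:2])
print('blue holder', [np.round(S(x,y,65)[:2],1).tolist() for x,y in [(490,247),(600,263),(583,355),(475,338)]])
E
```

```text
tube [ 467.68206067 -341.22331059] [ 467.5320039  -340.12673284]
hole [ 468.7199907  -340.83479168] [ 467.17002327 -341.9491359 ]
frame [[426.9, 151.9], [423.5, 169.7], [594.5, 179.7], [596.0, 162.9]] [510.23911635 166.05633447]
frameD [[420.4, 165.4], [592.9, 174.6], [586.7, 145.2], [422.1, 145.1]] [505.54000085 157.55177761]
hatch lead [434.60734095   1.37350068] [589.89551948  12.07334253]
hatch trail [ 450.39932627 -146.24043314] [ 597.03655911 -135.7328961 ]
hatch lead D [437.76401966   1.1605053 ] [593.47787634  11.58872526]
socket [513.08349671  82.81356329]
tab top scene [489.51382266 -38.76065511] [548.13371936 -34.51217746]
tab top D [487.48461195 -39.8679604 ] [547.78412163 -35.54032326]
blue holder [[485.2, 50.3], [480.1, 110.6], [541.6, 114.2], [545.8, 56.3]]
```

```bash
cat >> h.py <<'E'
from scipy.spatial.transform import Rotation as R
def row(p,yaw,start=None):
    s=sensors.read_state(); R0=R.from_euler('xyz',s['tool_rot'])
    d=R0.inv().apply(np.array(p)-s['eef_pos']); t=(R0.inv()*R.from_euler('xyz',[np.pi,0,yaw])).as_rotvec(degrees=True)
    print('clock',round(s['clock'],2),'row',np.round(d,1).tolist(),np.round(t,2).tolist(),'F',np.round(s['force'],1),'w',round(s['width'],1))
E
python3 -c "
from h import *
row([512,60,235],0.067)"
```

```text
clock 0.15 row [-471.1, 483.7, -3.7] [0.06, 0.07, 72.59] F [-0.   0.6 -0.9] w 85.6
```

{"fn": "arm_command", "kwargs": {"rows": [[[-471, 484, -4, 0, 0, 72.6], [-471, 484, -4, 0, 0, 72.6], [-471, 484, -4, 0, 0, 72.6], [-471, 484, -4, 0, 0, 72.6], [-471, 484, -4, 0, 0, 72.6], [-471, 484, -4, 0, 0, 72.6], [-471, 484, -4, 0, 0, 72.6], [-471, 484, -4, 0, 0, 72.6], [-471, 484, -4, 0, 0, 72.6], [-471, 484, -4, 0, 0, 72.6], [-471, 484, -4, 0, 0, 72.6], [-471, 484, -4, 0, 0, 72.6], [-471, 484, -4, 0, 0, 72.6], [-471, 484, -4, 0, 0, 72.6], [-471, 484, -4, 0, 0, 72.6], [-471, 484, -4, 0, 0, 72.6], [-471, 484, -4, 0, 0, 72.6], [-471, 484, -4, 0, 0, 72.6], [-471, 484, -4, 0, 0, 72.6], [-471, 484, -4, 0, 0, 72.6]]]}}

```text
clock: 1.82
eef_pos: [511.5, 62.1, 234.9]
tool_rot: [-3.141, 0.001, 0.069]
force: [0.6, 0.5, 0.4]
width: 85.4
```

```bash
python3 - <<'E'
from h import *
d=grab('wrist','w1'); print(np.round(d['pose'],3).tolist()); print(sensors.read_state()['eef_pos'])
cv2.imwrite('pics/w1x.png',cv2.resize(cv2.imread('pics/w1.png'),(800,600),interpolation=cv2.INTER_CUBIC))
E
```

```text
[[0.998, -0.066, -0.017, 505.668], [0.068, 0.958, 0.278, 133.952], [-0.002, -0.279, 0.96, 377.271], [0.0, 0.0, 0.0, 1.0]]
[511.5028905   62.42341828 235.00749898]
```

View pics/w1x.png

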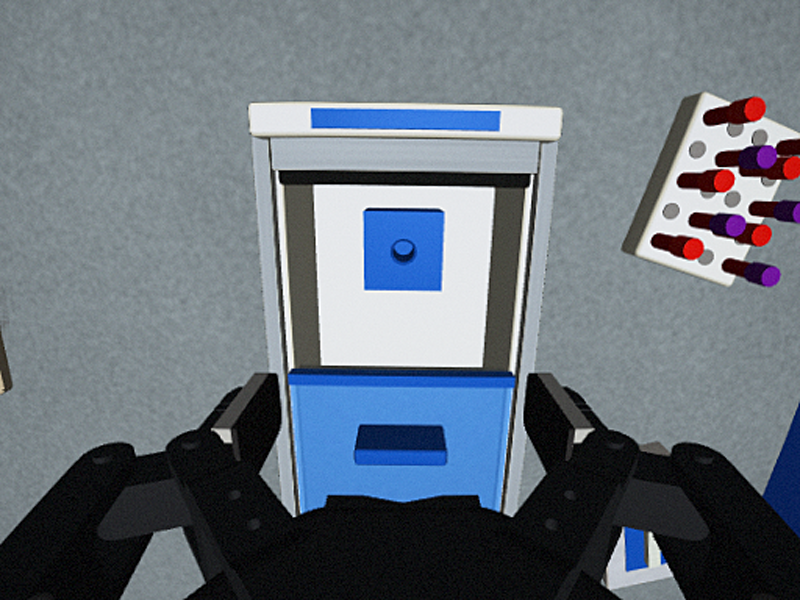

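The wrist view is square to the case. The frame runs across the top at rows 102–138, the gasket is the dark edge at row 180, and the socket hole is at (403,250). The hatch's leading edge is at row 372 and the tab's top at rows 425–455. All of these are in the enlarged picture.

```bash
python3 - <<'E'
from h import *
zoom('w1',150,60,370,180,3.6,'w1a'); zoom('w1',220,125,300,205,7,'w1b'); zoom('w1',170,220,345,310,4.5,'w1c')
E
```

```text
(no output)
```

View pics/w1a.png

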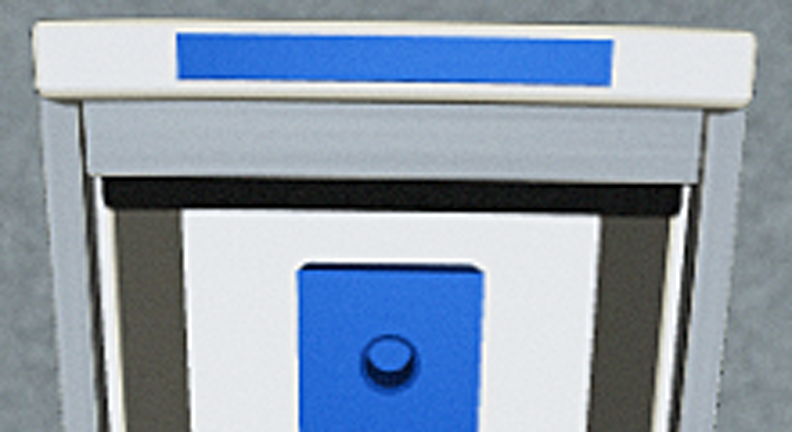

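View pics/w1b.png

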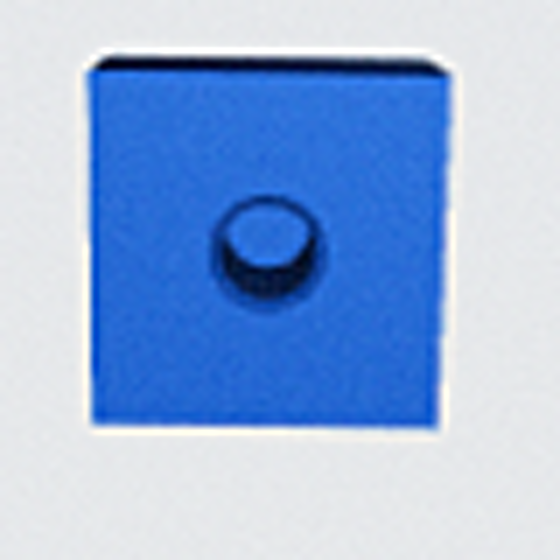

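View pics/w1c.png

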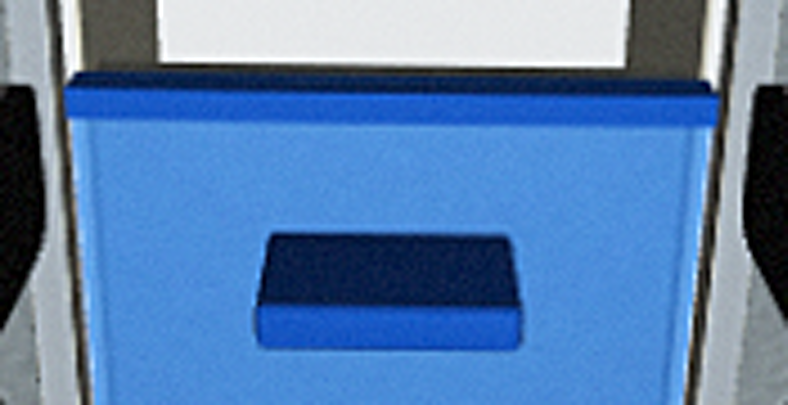

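```bash
python3 - <<'E'
from h import *
d=load('w1')
def P(x,y,z,f,u0,v0): return np.round(at_z(d,u0+(x+.5)/f-.5,v0+(y+.5)/f-.5,z)[:2],1)
print('socket',P(267,254,65,7,220,125))
h=[P(x,y,65,7,220,125) for x,y in [(92,70),(448,72),(440,428),(92,424)]]; print('holder',h,np.mean(h,0))
t=[P(x,y,150,4.5,170,220) for x,y in [(260,305),(520,307),(521,348),(257,348)]]; print('tab',np.array(t).tolist(),np.mean(t,0))
f=[P(x,y,140,3.6,150,60) for x,y in [(33,22),(755,34),(753,107),(36,97)]]; print('frame',np.array(f).tolist(),np.mean(f,0))
print('gasket top edge (z118?)',P(105,178,118,3.6,150,60),P(682,186,118,3.6,150,60))
print('gasket face low edge z~108',P(110,206,106,3.6,150,60),P(680,214,106,3.6,150,60))
print('hatch lead', P(66,118,118,4.5,170,220),P(718,125,118,4.5,170,220))
print('lead z112?', P(75,74,112,4.5,170,220),P(712,82,112,4.5,170,220))
for x,y in [(105,190),(400,195),(680,200)]: print('gask depth',np.round(at_depth(d,150+x/3.6,60+y/3.6)[0],1))
for x,y in [(300,100),(500,100),(300,84)]: print('lead depth',np.round(at_depth(d,170+x/4.5,220+y/4.5)[0],1))
E
```

```text
socket [509.   84.5]
holder [array([478.3, 112.9]), array([536.6, 116.6]), array([540.9,  56.5]), array([480.9,  53. ])] [509.175  84.75 ]
tab [[486.7, -30.2], [544.1, -26.7], [545.5, -37.5], [486.4, -41.6]] [515.675 -34.   ]
frame [[420.8, 170.5], [587.2, 179.3], [589.2, 163.3], [421.3, 154.0]] [504.625 166.775]
gasket top edge (z118?) [431.3 136.8] [581.4 145.1]
gasket face low edge z~108 [429.3 129.6] [585.4 138.2]
hatch lead [435.6  -4.3] [592.    4.7]
lead z112? [436.4   4.5] [590.8  13.1]
gask depth [434.9 133.5 129.3]
gask depth [508.5 136.9 129.9]
gask depth [578.7 140.9 128.3]
lead depth [492.2   6.1 122. ]
lead depth [539.    9.1 121.5]
lead depth [491.9   9.  119.4]
```

```bash
python3 -c "
from h import *
row([467,-375,220],0.062)"
```

```text
clock 1.87 row [-74.8, 433.3, 14.7] [-0.06, 0.07, 0.44] F [ 0.4 -0.1 -0.1] w 85.3
```

{"fn": "arm_command", "kwargs": {"rows": [[[-75, 433, 0, 0, 0, 0.4], [-75, 433, 0, 0, 0, 0.4], [-75, 433, 0, 0, 0, 0.4], [-75, 433, 0, 0, 0, 0.4], [-75, 433, 0, 0, 0, 0.4], [-75, 433, 0, 0, 0, 0.4], [-75, 433, 0, 0, 0, 0.4], [-75, 433, 0, 0, 0, 0.4], [-75, 433, 14, 0, 0, 0.4], [-75, 433, 14, 0, 0, 0.4], [-75, 433, 14, 0, 0, 0.4], [-75, 433, 14, 0, 0, 0.4], [-75, 433, 14, 0, 0, 0.4], [-75, 433, 14, 0, 0, 0.4]]], "claw": 0.2}}

```text
clock: 3.03
eef_pos: [467.6, -374.0, 221.0]
tool_rot: [-3.139, -0.0, 0.063]
force: [0.8, 1.3, -0.1]
width: 51.2
```

```bash
python3 - <<'E'
from h import *
d=grab('wrist','w2'); print(sensors.read_state()['eef_pos'],sensors.read_state()['width'])
cv2.imwrite('pics/w2x.png',cv2.resize(cv2.imread('pics/w2.png'),(800,600),interpolation=cv2.INTER_CUBIC))
E
```

```text
[ 467.84153059 -373.6742752   221.17032273] 51.029400726816434
```

View pics/w2x.png

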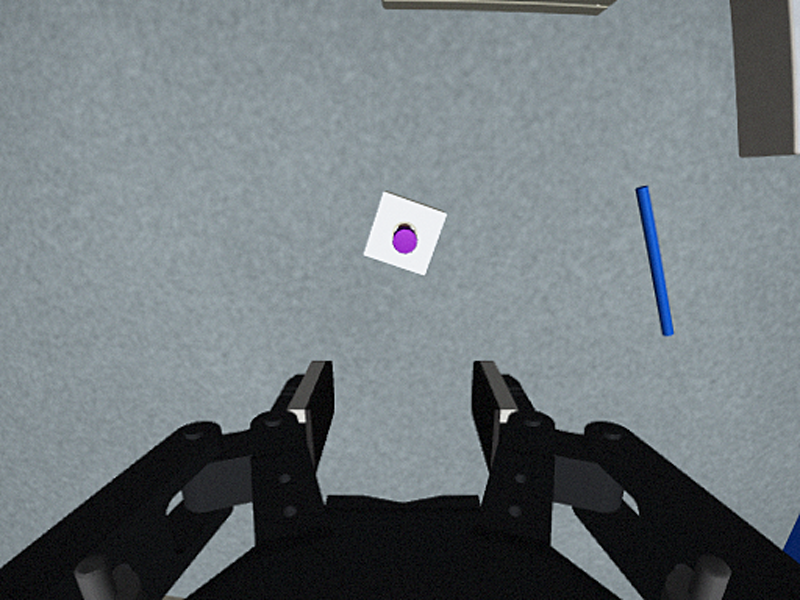

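The purple cap's top is at (404.5,240) in this view, and the fingers are centred at column 402.

```bash
python3 - <<'E'
from h import *
d=load('w2'); f=1.5625
im=d['pixels'].astype(int); m=(im[...,0]>90)&(im[...,2]>120)&(im[...,1]<80); ys,xs=np.nonzero(m); print(xs.mean(),ys.mean(),len(xs))
p=at_z(d,xs.mean(),ys.mean(),85); print('tube',p)
st=[at_z(d,(x+.5)/f-.5,(y+.5)/f-.5,45)[:2] for x,y in [(383,191),(447,212),(425,275),(363,254)]]; print(np.mean(st,0))
row([p[0],p[1],56.5],0.062)
E
```

```text
258.6011235955056 153.92696629213484 178
tube [ 465.57049471 -338.65371679   85.        ]
[ 465.85927258 -338.44406619]
clock 3.08 row [-0.1, -34.8, 164.7] [-0.11, -0.02, 0.09] F [ 0.5 -0.1  0.1] w 51.0
```

```bash
python3 -c "
from h import *
row([467.8,-340,56.5],0.062)"
```

```text
clock 3.08 row [2.0, -33.3, 164.7] [-0.11, -0.02, 0.09] F [ 0.5 -0.1  0.1] w 51.0
```

{"fn": "arm_command", "kwargs": {"rows": [[[2, -33.3, 30, -0.1, 0, 0], [2, -33.3, 65, -0.1, 0, 0], [2, -33.3, 95, -0.1, 0, 0], [2, -33.3, 120, -0.1, 0, 0], [2, -33.3, 140, -0.1, 0, 0], [2, -33.3, 155, -0.1, 0, 0], [2, -33.3, 164, -0.1, 0, 0], [2, -33.3, 164.5, -0.1, 0, 0], [2, -33.3, 164.5, -0.1, 0, 0], [2, -33.3, 164.5, -0.1, 0, 0]]]}}

```text
clock: 3.92
eef_pos: [467.5, -343.1, 57.9]
tool_rot: [3.139, -0.001, 0.061]
force: [0.1, 0.2, -0.4]
width: 51.3
```

```bash
python3 - <<'E'
from h import *
d=grab('wrist','w3'); row([467.8,-340,56.5],0.062)
cv2.imwrite('pics/w3x.png',cv2.resize(cv2.imread('pics/w3.png'),(800,600),interpolation=cv2.INTER_CUBIC))
E
```

```text
clock 3.97 row [0.5, -3.4, 1.5] [0.17, -0.1, -0.08] F [ 0.1  0.8 -0. ] w 51.4
```

View pics/w3x.png

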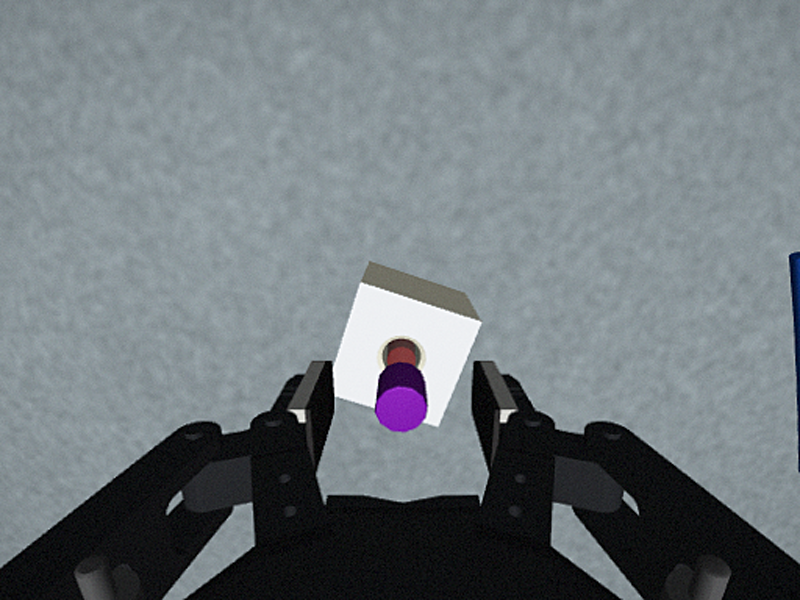

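{"fn": "arm_command", "kwargs": {"rows": [[[0, -3, 1.3, 0, 0, 0], [0, -3, 1.3, 0, 0, 0], [0, -3, 1.3, 0, 0, 0]]]}}

```text
clock: 4.22
eef_pos: [466.6, -340.0, 55.9]
tool_rot: [3.14, -0.001, 0.06]
force: [1.2, -0.1, -0.3]
width: 51.3
```

{"fn": "arm_command", "kwargs": {"rows": [[[0, 0, 0, 0, 0, 0], [0, 0, 0, 0, 0, 0], [0, 0, 0, 0, 0, 0], [0, 0, 0, 0, 0, 0], [0, 0, 0, 0, 0, 0], [0, 0, 0, 0, 0, 0], [0, 0, 0, 0, 0, 0], [0, 0, 0, 0, 0, 0]]], "claw": -1}}

```text
clock: 4.88
eef_pos: [466.5, -340.4, 55.7]
tool_rot: [3.14, -0.0, 0.06]
force: [-1.3, 0.4, 3.8]
width: 15.2
```

```bash
python3 - <<'E'
from h import *
d=grab('wrist','w4'); row([467.8,-340,56.5],0.062); print(sensors.read_state()['eef_pos'])
zoom('w4',180,160,340,280,5,'w4x')
E
```

```text
clock 4.93 row [1.4, -0.3, -0.8] [0.12, -0.01, -0.13] F [-1.1  0.5  3.4] w 15.0
[ 466.40727971 -340.42389082   55.67138042]
```

View pics/w4x.png

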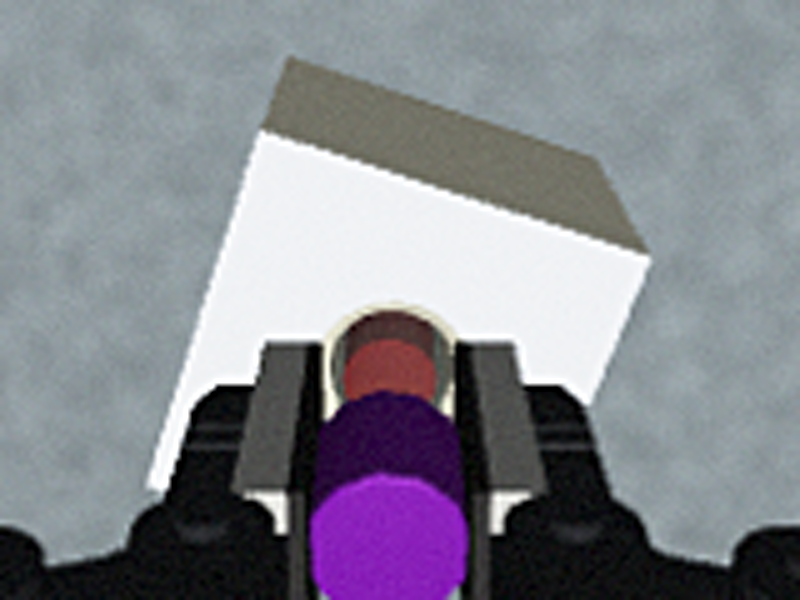

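```bash
python3 - <<'E'
from h import *
row([466.4,-340.4,220],0.058)
row([510.5,82.6,220],0.058)
E
```

```text
clock 4.93 row [0.0, 0.3, -164.3] [0.12, -0.01, 0.1] F [-1.1  0.5  3.4] w 15.0
clock 4.93 row [69.3, -419.3, -165.2] [0.12, -0.01, 0.1] F [-1.1  0.5  3.4] w 15.0
```

{"fn": "arm_command", "kwargs": {"rows": [[[0, 0, -20, 0.1, 0, 0], [0, 0, -50, 0.1, 0, 0], [0, 0, -85, 0.1, 0, 0.1], [0, 0, -120, 0.1, 0, 0.1], [10, -30, -150, 0.1, 0, 0.1], [20, -65, -164, 0.1, 0, 0.1], [25, -100, -165, 0.1, 0, 0.1], [30, -135, -165, 0.1, 0, 0.1], [35, -170, -165, 0.1, 0, 0.1], [40, -205, -165, 0.1, 0, 0.1], [45, -240, -165, 0.1, 0, 0.1], [50, -275, -165, 0.1, 0, 0.1], [55, -310, -165, 0.1, 0, 0.1], [60, -345, -165, 0.1, 0, 0.1], [65, -375, -165, 0.1, 0, 0.1], [69, -400, -165, 0.1, 0, 0.1], [69, -415, -165, 0.1, 0, 0.1], [69, -419, -165, 0.1, 0, 0.1], [69, -419, -165, 0.1, 0, 0.1], [69, -419, -165, 0.1, 0, 0.1]]]}}

```text
clock: 6.6
eef_pos: [509.9, 81.2, 219.6]
tool_rot: [3.141, 0.0, 0.057]
force: [0.2, -0.6, 0.4]
width: 15.1
```

```bash
python3 - <<'E'
from h import *
d=grab('wrist','w5'); row([510.5,82.6,220],0.058); print(sensors.read_state()['eef_pos'])
grab('side','s5'); zoom('w5',160,60,360,280,3,'w5x'); zoom('s5',170,40,290,240,3,'s5x')
E
```

```text
clock 6.65 row [0.5, -1.9, -0.3] [0.06, 0.01, -0.12] F [ 0.5  0.7 -0.1] w 15.2
[510.05976138  80.63400282 219.74158032]
```

View pics/w5x.png

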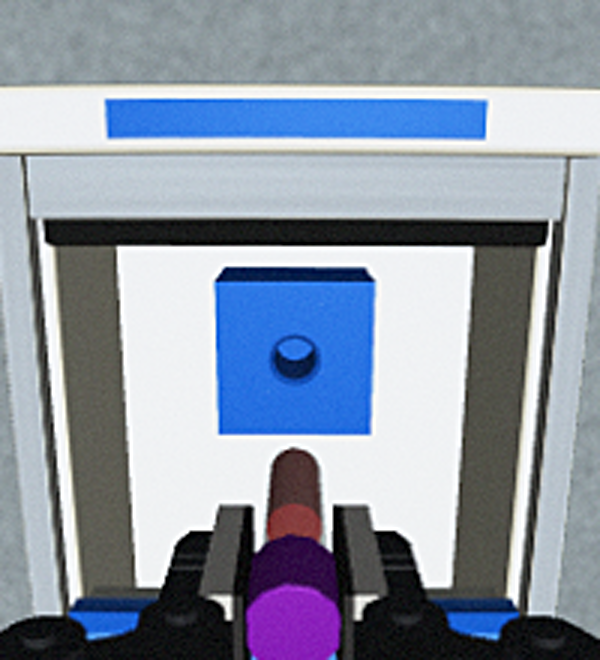

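View pics/s5x.png

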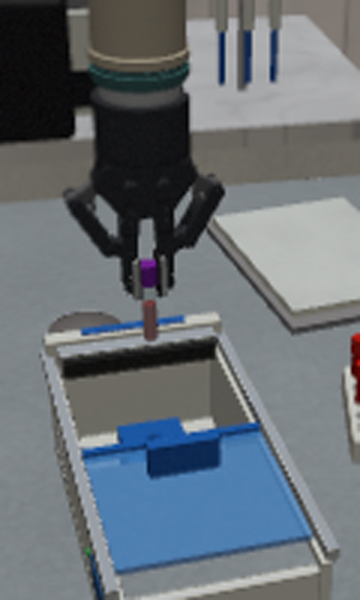

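```bash
python3 - <<'E'
from h import *
d=load('w5'); z0=219.74; foot=z0-45.7  # grasp: TCP 55.7 when foot 10
T=d['pose']
tip=ray(d,160+294.5/3-.33,60+449/3-.33); w=T[:3,:3]@tip; w/=np.linalg.norm(w)
from scipy.optimize import brentq
def g(y):
    C=np.array([510,y,foot+6.5])-T[:3,3]; C[0]=w[0]*(C@w) ; return np.linalg.norm(np.cross(C,w))-6.5
for a,b in [(60,83)]:
    ys=np.linspace(40,120,400); v=[g(y) for y in ys]; print('foot y cand',[round(ys[i],1) for i in range(399) if v[i]*v[i+1]<0])
im=d['pixels'].astype(int); m=(im[...,0]>110)&(im[...,2]>150)&(im[...,1]<60); Y,X=np.nonzero(m); print('cap px',X.mean(),Y.mean(),X.min(),X.max(),Y.min(),Y.max())
print('cap top',at_z(d,X.mean(),Y.mean(),foot+75))
print('socket',at_z(d,160+296/3-.33,60+356.5/3-.33,65))
h=[at_z(d,160+x/3-.33,60+y/3-.33,65)[:2] for x,y in [(216,282),(375,281),(371,434),(219,435)]]; print(np.mean(h,0))
print('dy foot vs cap: tilt')
E
```

```text
foot y cand [np.float64(82.3), np.float64(96.1)]
cap px 339.8628519527702 228.21071752951863 242 506 108 283
cap top [545.4556992  106.40121372 249.04      ]
socket [509.60230391  85.58948552  65.        ]
[509.38851332  84.20938715]
dy foot vs cap: tilt
```

{"fn": "arm_command", "kwargs": {"rows": [[[0.3, -2.4, 0, 0, 0, 0], [0.3, -2.4, 20, 0, 0, 0], [0.3, -2.4, 45, 0, 0, 0], [0.3, -2.4, 70, 0, 0, 0], [0.3, -2.4, 90, 0, 0, 0], [0.3, -2.4, 97, 0, 0, 0], [0.3, -2.4, 97, 0, 0, 0], [0.3, -2.4, 97, 0, 0, 0], [0.3, -2.4, 97, 0, 0, 0]]]}}

```text
clock: 7.45
eef_pos: [511.4, 84.6, 123.9]
tool_rot: [-3.141, -0.002, 0.058]
force: [-0.8, 0.0, -0.9]
width: 14.8
```

```bash
python3 - <<'E'
from h import *
d=grab('wrist','w6'); row([510.5,82.9,124],0.058); print(sensors.read_state()['eef_pos'])
zoom('w6',190,120,330,280,5,'w6x')
E
```

```text
clock 7.5 row [-1.0, 1.8, 0.0] [-0.02, -0.14, -0.01] F [ 0.5 -0.5  0.4] w 14.6
[511.37064247  84.77440853 124.01984927]
```

View pics/w6x.png

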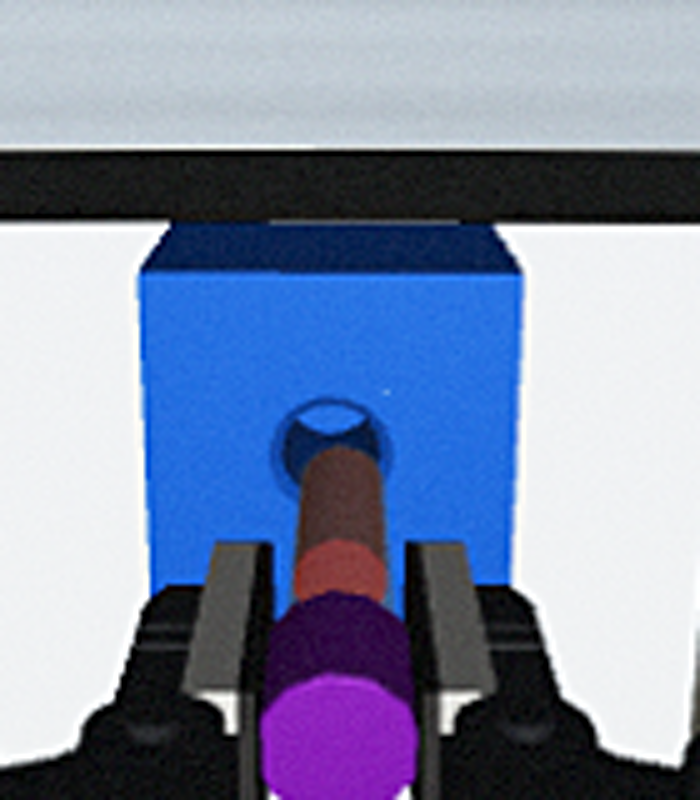

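```bash
python3 - <<'E'
from h import *
d=load('w6'); z0=124.0; T=d['pose']
P=lambda x,y:(190+(x+.5)/5-.5,120+(y+.5)/5-.5)
foot=z0-45.7; w=T[:3,:3]@ray(d,*P(343,447)); w/=np.linalg.norm(w)
def g(y):
    C=np.array([510,y,foot+6.5])-T[:3,3]; C[0]=w[0]*(C@w); return np.linalg.norm(np.cross(C,w))-6.5
ys=np.linspace(60,120,3000); v=[g(y) for y in ys]; print('foot y',[round(ys[i],1) for i in range(2999) if v[i]*v[i+1]<0])
print('foot x', at_z(d,*P(343,460),foot+6.5))
print('socket',at_z(d,*P(332,452),65), 'holder front edge',at_z(d,*P(140,271),65),at_z(d,*P(522,271),65))
e=[at_z(d,*P(x,y),65)[1] for x,y in [(332,398),(332,506)]]; print(e)
print([proj(d,[509.6,y,65]) for y in (84,86)])
E
```

```text
foot y [np.float64(86.1), np.float64(99.9)]
foot x [510.5615025   91.00041682  84.8       ]
socket [509.24650846  85.09610642  65.        ] holder front edge [478.10147913 112.87747923  65.        ] [536.80188389 116.20840167  65.        ]
[np.float64(94.12277823129361), np.float64(75.84208465567679)]
[(np.float64(256.3645362238322), np.float64(211.31294363398217)), (np.float64(256.5051092679448), np.float64(208.95737721624266))]
```

{"fn": "arm_command", "kwargs": {"rows": [[[-1.4, 1.1, 0, 0, 0, 0], [-1.4, 1.1, 4, 0, 0, 0], [-1.4, 1.1, 8, 0, 0, 0], [-1.4, 1.1, 11, 0, 0, 0], [-1.4, 1.1, 14, 0, 0, 0], [-1.4, 1.1, 17, 0, 0, 0], [-1.4, 1.1, 20, 0, 0, 0], [-1.4, 1.1, 20, 0, 0, 0]]]}}

```text
clock: 8.17
eef_pos: [508.6, 83.6, 102.0]
tool_rot: [3.141, 0.001, 0.058]
force: [-0.2, -0.3, 0.3]
width: 15.3
```

```bash
python3 - <<'E'
from h import *
d=grab('wrist','w7'); row([510.1,83.6,76],0.058); print(sensors.read_state()['eef_pos'])
zoom('w7',190,120,330,280,5,'w7x')
E
```

```text
clock 8.22 row [1.4, 0.1, 26.3] [0.01, 0.05, -0.0] F [-1.3  0.8  0.2] w 15.0
[508.74580328  83.62510589 102.33391131]
```

View pics/w7x.png

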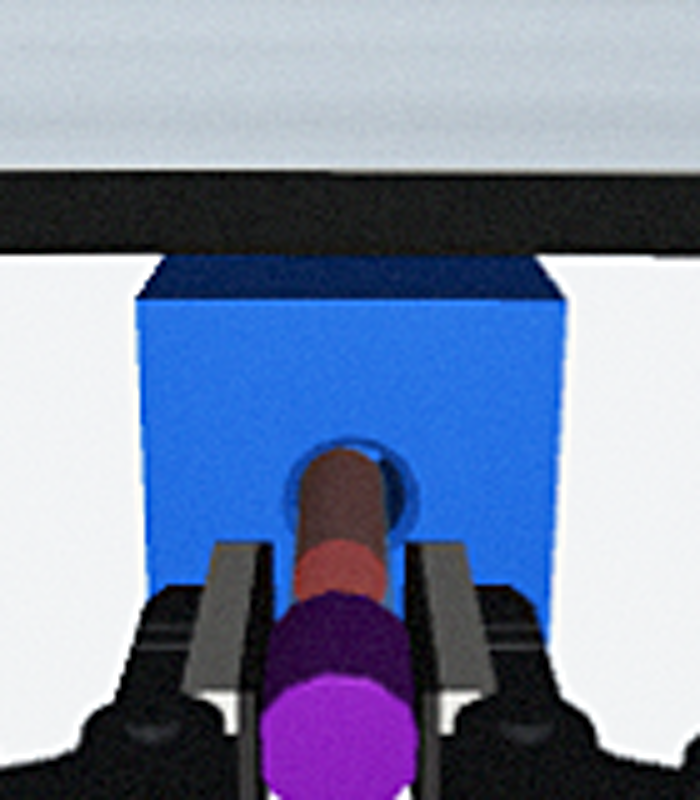

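```bash
python3 - <<'E'
from h import *
d=load('w7'); T=d['pose']
P=lambda x,y:(190+(x+.5)/5-.5,120+(y+.5)/5-.5)
foot=102.2-45.7; w=T[:3,:3]@ray(d,*P(342,447)); w/=np.linalg.norm(w)
def g(y):
    C=np.array([510,y,foot+6.5])-T[:3,3]; C[0]=w[0]*(C@w); return np.linalg.norm(np.cross(C,w))-6.5
ys=np.linspace(60,120,3000); v=[g(y) for y in ys]; print('foot y',[round(ys[i],1) for i in range(2999) if v[i]*v[i+1]<0])
print('foot x', at_z(d,*P(342,460),foot+6.5), 'rim',[np.round(at_z(d,*P(x,y),65),1) for x,y in [(353,437),(285,495),(419,495),(353,498)]])
print('holder',at_z(d,*P(137,299),65),at_z(d,*P(567,299),65))
E
```

```text
foot y [np.float64(85.1), np.float64(98.9)]
foot x [507.51392639  90.01825546  63.        ] rim [array([508.8,  94.3,  65. ]), array([499.6,  84.9,  65. ]), array([518.8,  86. ,  65. ]), array([509.4,  85. ,  65. ])]
holder [477.84399058 112.62994344  65.        ] [537.09260848 116.07937174  65.        ]
```

{"fn": "arm_command", "kwargs": {"rows": [[[1.5, 0, 0, 0, 0, 0], [1.5, 0, 0, 0, 0, 0], [1.5, 0, 3, 0, 0, 0], [1.5, 0, 6, 0, 0, 0], [1.5, 0, 9, 0, 0, 0], [1.5, 0, 12, 0, 0, 0], [1.5, 0, 14, 0, 0, 0], [1.5, 0, 14, 0, 0, 0]]]}}

```text
clock: 8.88
eef_pos: [510.1, 83.7, 88.2]
tool_rot: [3.141, 0.001, 0.058]
force: [-0.8, 0.2, -1.0]
width: 15.1
```

```bash
python3 - <<'E'
from h import *
d=grab('wrist','w8'); row([510.1,83.6,76],0.058); print(sensors.read_state()['eef_pos'])
zoom('w8',190,120,330,280,5,'w8x')
E
```

```text
clock 8.93 row [-0.1, 0.1, 12.4] [0.01, 0.04, 0.0] F [ 0.2 -0.1  0.4] w 15.2
[510.23421715  83.68426801  88.42331417]
```

View pics/w8x.png

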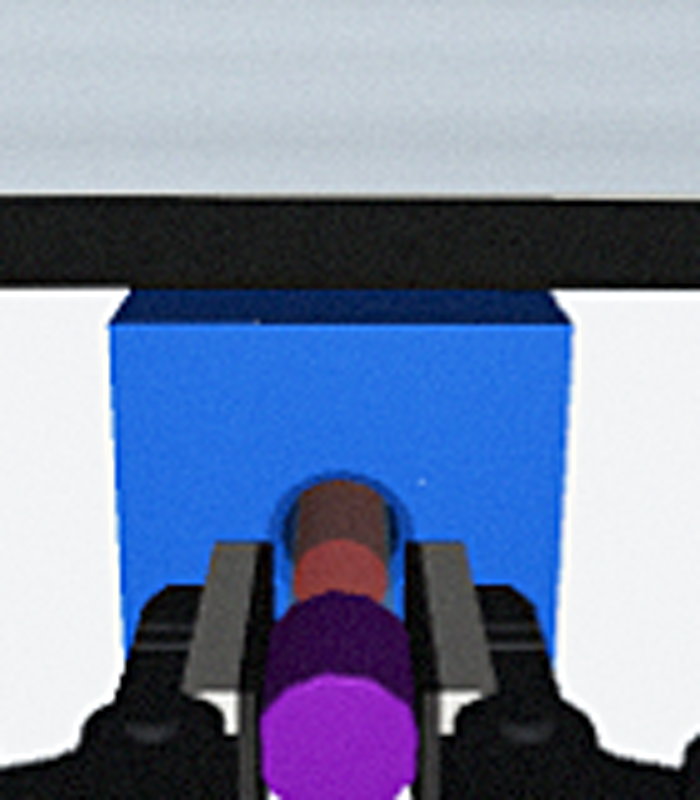

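The tube's foot is in the hole, centred at (342,480) in the crop, and there is no side force. I'll go on down, then release.

{"fn": "arm_command", "kwargs": {"rows": [[[0, 0, 3, 0, 0, 0], [0, 0, 6, 0, 0, 0], [0, 0, 8.5, 0, 0, 0], [0, 0, 10.5, 0, 0, 0], [0, 0, 11.5, 0, 0, 0], [0, 0, 11.5, 0, 0, 0]]]}}

```text
clock: 9.43
eef_pos: [510.3, 83.7, 77.0]
tool_rot: [3.142, 0.001, 0.058]
force: [0.2, -0.5, -0.2]
width: 14.9
```

{"fn": "arm_command", "kwargs": {"rows": [[[0, 0, 0, 0, 0, 0], [0, 0, 0, 0, 0, 0], [0, 0, 0, 0, 0, 0], [0, 0, 0, 0, 0, 0], [0, 0, 0, 0, 0, 0], [0, 0, 0, 0, 0, 0], [0, 0, 0, 0, 0, 0]]], "claw": 0}}

```text
clock: 10.02
eef_pos: [510.5, 83.8, 77.3]
tool_rot: [-3.142, -0.0, 0.058]
force: [0.1, -0.1, -1.0]
width: 42.8
```

```bash
python3 - <<'E'
from h import *
d=grab('wrist','w9'); row([510.1,83.6,76],0.058); print(sensors.read_state()['eef_pos'])
zoom('w9',150,120,360,280,3.5,'w9x')
E
```

```text
clock 10.07 row [-0.4, 0.1, 1.3] [-0.0, -0.0, 0.01] F [ 0.2 -0.2  0.3] w 42.6
[510.50355674  83.76506911  77.29293874]
```

View pics/w9x.png

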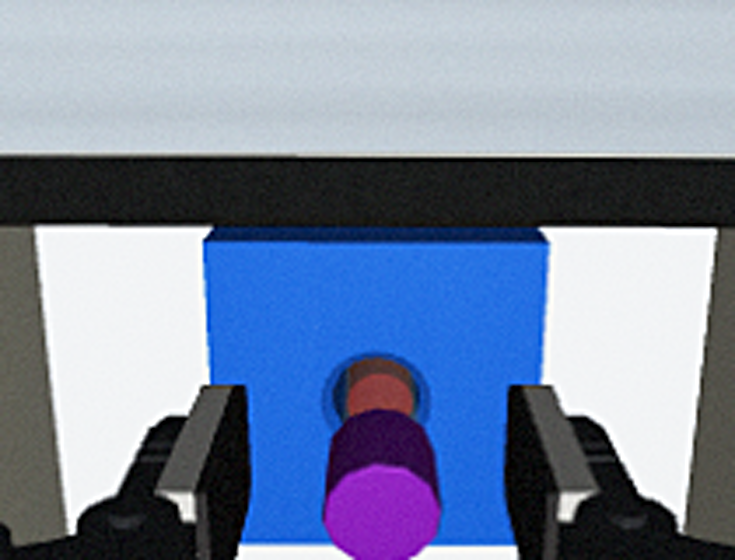

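```bash
python3 - <<'E'
from h import *
row([510.4,83.8,225],0.06)
row([519,-80,225],0.06)
row([519,-80,130],0.06)
E
```

```text
clock 10.07 row [-0.1, -0.0, -147.7] [-0.0, -0.0, -0.11] F [ 0.2 -0.2  0.3] w 42.6
clock 10.07 row [-1.0, 164.0, -147.7] [-0.0, -0.0, -0.11] F [ 0.2 -0.2  0.3] w 42.6
clock 10.07 row [-1.0, 164.0, -52.7] [-0.0, -0.0, -0.11] F [ 0.2 -0.2  0.3] w 42.6
```

{"fn": "arm_command", "kwargs": {"rows": [[[0, 0, -20, 0, 0, 0], [0, 0, -50, 0, 0, 0], [0, 0, -85, 0, 0, 0], [0, 0, -120, 0, 0, 0], [0, 0, -145, 0, 0, 0], [0, 20, -148, 0, 0, 0], [0, 55, -148, 0, 0, 0], [0, 90, -148, 0, 0, 0], [-1, 125, -148, 0, 0, 0], [-1, 150, -148, 0, 0, 0], [-1, 164, -148, 0, 0, 0], [-1, 164, -148, 0, 0, 0], [-1, 164, -148, 0, 0, 0]]]}}

```text
clock: 11.15
eef_pos: [518.8, -80.3, 225.2]
tool_rot: [-3.141, 0.0, 0.056]
force: [0.2, 0.2, -0.2]
width: 42.9
```

```bash
python3 - <<'E'
from h import *
d=grab('wrist','w10'); row([519,-80,128],0.06); print(sensors.read_state()['eef_pos'])
cv2.imwrite('pics/w10x.png',cv2.resize(cv2.imread('pics/w10.png'),(800,600),interpolation=cv2.INTER_CUBIC))
E
```

```text
clock 11.2 row [0.1, 1.2, 97.1] [-0.07, 0.03, -0.08] F [-0.2  0.8 -0.3] w 42.2
[518.83779149 -78.95057447 225.08028396]
```

View pics/w10x.png

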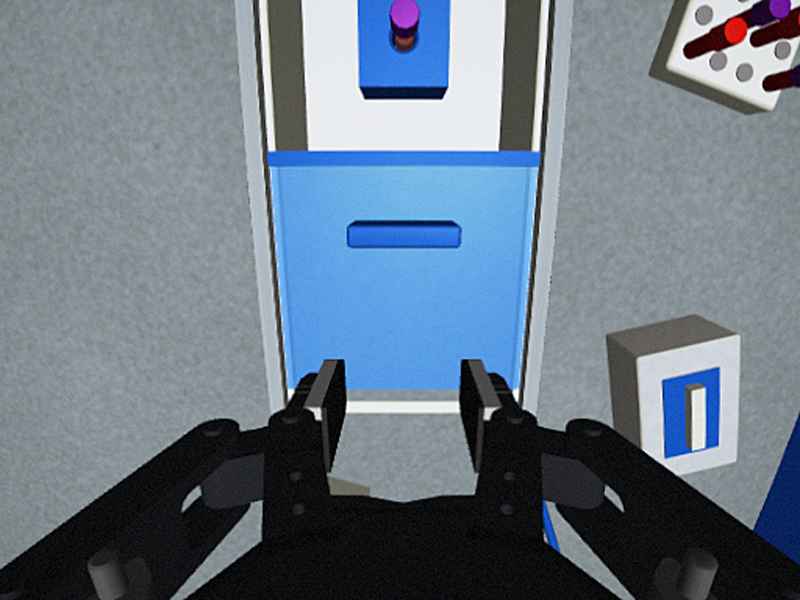

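The tube stands in the socket at (404,20). The tab is centred at (404,236), straight ahead of the fingers.

{"fn": "arm_command", "kwargs": {"rows": [[[0, 0, 25, 0, 0, 0], [0, 0, 50, 0, 0, 0], [0, 0, 75, 0, 0, 0], [0, 0, 90, 0, 0, 0], [0, 0, 96, 0, 0, 0], [0, 0, 96, 0, 0, 0], [0, 0, 96, 0, 0, 0]]], "claw": -1}}

```text
clock: 11.78
eef_pos: [519.4, -79.0, 129.6]
tool_rot: [-3.141, -0.0, 0.06]
force: [1.3, -0.2, 1.3]
width: -0.1
```

```bash
python3 - <<'E'
from h import *
d=grab('wrist','w11'); row([519,-80,128],0.06); print(sensors.read_state()['eef_pos'])
cv2.imwrite('pics/w11x.png',cv2.resize(cv2.imread('pics/w11.png'),(800,600),interpolation=cv2.INTER_CUBIC))
e=load('w10')
for n,x,y in [('far edge',404,222),('near edge',404,247)]: print(n,at_z(e,(x+.5)/1.5625-.5,(y+.5)/1.5625-.5,150))
E
```

```text
clock 11.83 row [-0.8, 0.5, 2.1] [0.0, -0.09, -0.04] F [ 0.6 -0.9  0.1] w 0.1
[519.80064379 -79.43526373 130.09242072]
far edge [515.48126165 -27.50408071 150.        ]
near edge [516.21788481 -40.41854402 150.        ]
```

View pics/w11x.png

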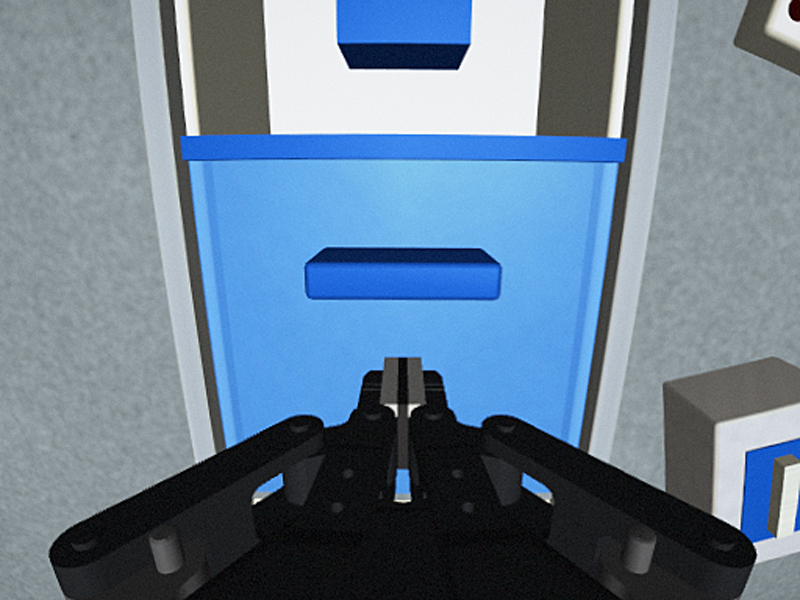

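```bash
python3 - <<'E'
from h import *
d=load('w1'); P=lambda x,y,z,f,u0,v0: np.round(at_z(d,u0+(x+.5)/f-.5,v0+(y+.5)/f-.5,z)[:2],1)
print('gasket low edge z130',P(110,206,129.5,3.6,150,60),P(680,214,129.5,3.6,150,60),'hi',P(105,178,129.5,3.6,150,60))
for z in (118,122,124): print('lead top edge',z,P(392,97,z,4.5,170,220),P(392,78,z,4.5,170,220))
E
```

```text
gasket low edge z130 [435.9 130. ] [578.5 137.8] hi [434.6 136.7]
lead top edge 118 [513.3   6.9] [513.   11.8]
lead top edge 122 [513.2   8.8] [512.9  13.7]
lead top edge 124 [513.1   9.8] [512.8  14.6]
```

{"fn": "arm_command", "kwargs": {"rows": [[[0, -8, 1, 0, 0, 0], [0, -16, 2, 0, 0, 0], [0, -21, 2, 0, 0, 0], [0, -25, 2, 0, 0, 0], [0, -29, 2, 0, 0, 0], [0, -33, 2, 0, 0, 0], [0, -38, 2, 0, 0, 0], [0, -44, 2, 0, 0, 0], [0, -50, 2, 0, 0, 0], [0, -50, 2, 0, 0, 0]]]}}

```text
clock: 12.67
eef_pos: [516.5, -32.0, 127.6]
tool_rot: [3.138, -0.001, 0.057]
force: [1.2, -3.7, -0.4]
width: -0.4
```

```bash
python3 - <<'E'
from h import *
d=grab('wrist','w12'); print(sensors.read_state()['eef_pos'],sensors.read_state()['force'])
cv2.imwrite('pics/w12x.png',cv2.resize(cv2.imread('pics/w12.png'),(800,600),interpolation=cv2.INTER_CUBIC))
E
```

```text
[516.48637816 -31.96156707 127.6233544 ] [ 0.23254256 -5.70158268  1.16667989]
```

View pics/w12x.png

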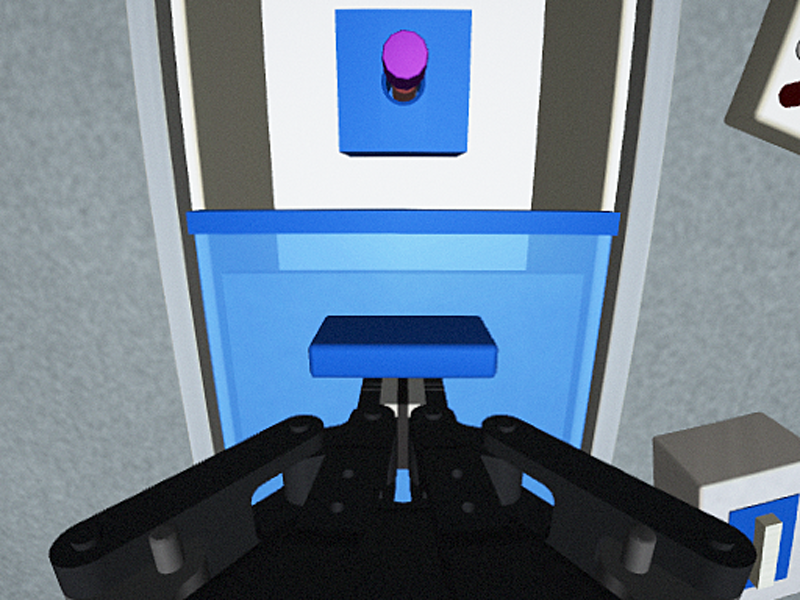

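The hatch is moving with the fingers against the tab at (404,377). I'll push another 75 mm and then look at the gap.

{"fn": "arm_command", "kwargs": {"rows": [[[0, -6, 0, 0, 0, 0], [0, -13, 0, 0, 0, 0], [0, -20, 0, 0, 0, 0], [0, -27, 0, 0, 0, 0], [0, -34, 0, 0, 0, 0], [0, -41, 0, 0, 0, 0], [0, -48, 0, 0, 0, 0], [0, -55, 0, 0, 0, 0], [0, -62, 0, 0, 0, 0], [0, -68, 0, 0, 0, 0], [0, -72, 0, 0, 0, 0], [0, -75, 0, 0, 0, 0], [0, -75, 0, 0, 0, 0], [0, -75, 0, 0, 0, 0]]]}}

```text
clock: 13.88
eef_pos: [512.4, 42.6, 127.6]
tool_rot: [3.139, -0.002, 0.057]
force: [0.7, -5.4, 0.2]
width: -0.0
```

```bash
python3 - <<'E'
from h import *
d=grab('wrist','w13'); print(sensors.read_state()['eef_pos'],sensors.read_state()['force'])
cv2.imwrite('pics/w13x.png',cv2.resize(cv2.imread('pics/w13.png'),(800,600),interpolation=cv2.INTER_CUBIC))
E
```

```text
[512.33694209  42.62970906 127.60557148] [ 0.74949548 -6.30410036  1.10603578]
```

View pics/w13x.png

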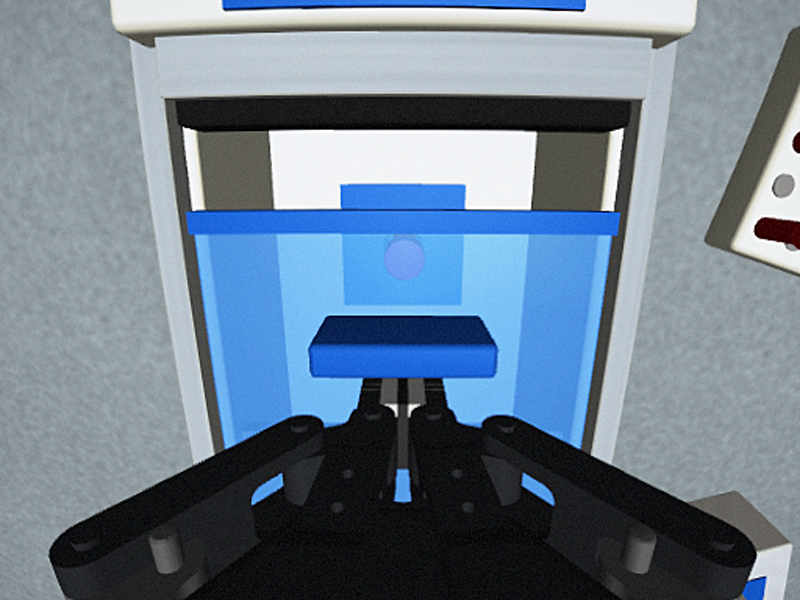

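{"fn": "arm_command", "kwargs": {"rows": [[[0, -5, 0, 0, 0, 0], [0, -10, 0, 0, 0, 0], [0, -14, 0, 0, 0, 0], [0, -17, 0, 0, 0, 0], [0, -18, 0, 0, 0, 0], [0, -18, 0, 0, 0, 0], [0, -18, 0, 0, 0, 0], [0, -18, 0, 0, 0, 0]]]}}

```text
clock: 14.6
eef_pos: [511.4, 60.2, 127.6]
tool_rot: [3.138, -0.002, 0.056]
force: [0.8, -6.2, 0.7]
width: 0.2
```

```bash
python3 - <<'E'
from h import *
d=grab('wrist','w14'); print(sensors.read_state()['eef_pos'],sensors.read_state()['force'])
zoom('w14',100,70,420,170,2.5,'w14x')
print([at_depth(d,256,v)[0].round(1).tolist() for v in range(90,152,4)])
E
```

```text
[511.37043742  60.16111515 127.59589365] [ 0.38393676 -6.5384282   0.7552195 ]
[[504.9, 144.8, 134.3], [505.0, 142.9, 134.5], [505.1, 141.1, 133.8], [505.1, 139.5, 129.5], [505.2, 137.6, 129.0], [505.4, 135.6, 130.1], [505.5, 133.7, 128.7], [505.3, 131.0, 17.5], [505.4, 127.4, 19.8], [505.6, 123.9, 19.2], [505.8, 120.3, 19.0], [506.0, 123.0, 117.7], [506.1, 121.1, 121.9], [506.2, 118.9, 121.6], [506.4, 116.8, 122.1], [506.5, 114.0, 117.3]]
```

View pics/w14x.png

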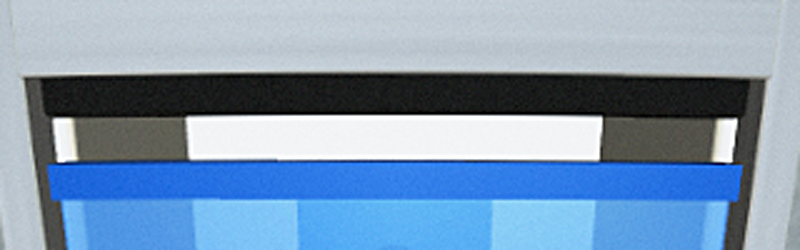

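{"fn": "arm_command", "kwargs": {"rows": [[[0, -2, 0, 0, 0, 0], [0, -4, 0, 0, 0, 0], [0, -5.5, 0, 0, 0, 0], [0, -6, 0, 0, 0, 0], [0, -6, 0, 0, 0, 0], [0, -6, 0, 0, 0, 0], [0, -6, 0, 0, 0, 0]]]}}

```text
clock: 15.23
eef_pos: [511.1, 65.8, 127.6]
tool_rot: [3.138, -0.002, 0.056]
force: [1.5, -7.0, 0.3]
width: 0.7
```

```bash
python3 - <<'E'
from h import *
d=grab('wrist','w15'); print(sensors.read_state()['eef_pos'],sensors.read_state()['force'])
zoom('w15',176,90,336,150,5,'w15x')
print([at_depth(d,256,v)[0].round(1).tolist() for v in range(110,146,3)])
E
```

```text
[511.07855291  65.78674387 127.62591121] [ 0.12403314 -7.63635077  0.13518607]
[[505.1, 141.2, 132.5], [505.1, 139.8, 129.5], [505.2, 138.3, 129.4], [505.3, 136.8, 129.6], [505.4, 135.4, 130.3], [505.5, 133.9, 129.8], [505.5, 127.7, 19.6], [505.6, 125.0, 19.9], [505.7, 128.7, 119.2], [505.8, 127.3, 122.5], [505.9, 125.6, 121.4], [506.0, 124.0, 122.1]]
```

View pics/w15x.png

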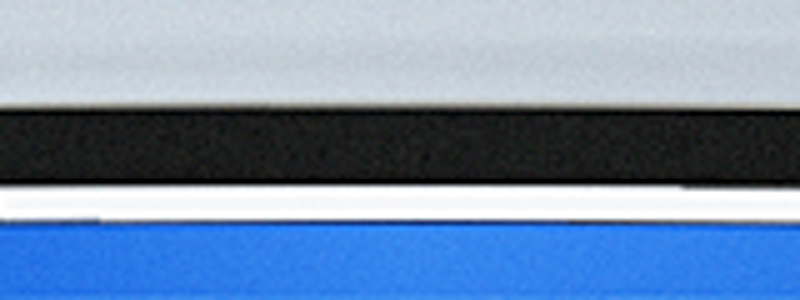

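{"fn": "arm_command", "kwargs": {"rows": [[[0, -1, 0, 0, 0, 0], [0, -2, 0, 0, 0, 0], [0, -2.5, 0, 0, 0, 0], [0, -2.5, 0, 0, 0, 0], [0, -2.5, 0, 0, 0, 0], [0, -2.5, 0, 0, 0, 0]]]}}

```text
clock: 15.78
eef_pos: [511.0, 68.1, 127.6]
tool_rot: [3.138, -0.002, 0.056]
force: [1.1, -7.8, 0.9]
width: 0.2
```

{"fn": "arm_command", "kwargs": {"rows": [[[0, -0.5, 0, 0, 0, 0], [0, -0.5, 0, 0, 0, 0], [0, -0.5, 0, 0, 0, 0]]]}}

```text
clock: 16.03
eef_pos: [510.9, 68.5, 127.6]
tool_rot: [3.138, -0.002, 0.056]
force: [0.8, -7.8, 0.9]
width: -0.2
```

{"fn": "arm_command", "kwargs": {"rows": [[[0, -0.5, 0, 0, 0, 0], [0, -0.5, 0, 0, 0, 0], [0, -0.5, 0, 0, 0, 0]]]}}

```text
clock: 16.28
eef_pos: [510.9, 69.0, 127.6]
tool_rot: [3.138, -0.002, 0.056]
force: [1.6, -7.9, 0.0]
width: 0.1
```

```bash
python3 - <<'E'
from h import *
d=grab('wrist','w16'); print(sensors.read_state()['eef_pos'],sensors.read_state()['force'])
zoom('w16',176,90,336,150,5,'w16x')
E
```

```text
[510.91951878  69.03271338 127.63149541] [ 0.08732795 -7.84781667  0.3683974 ]
```

View pics/w16x.png

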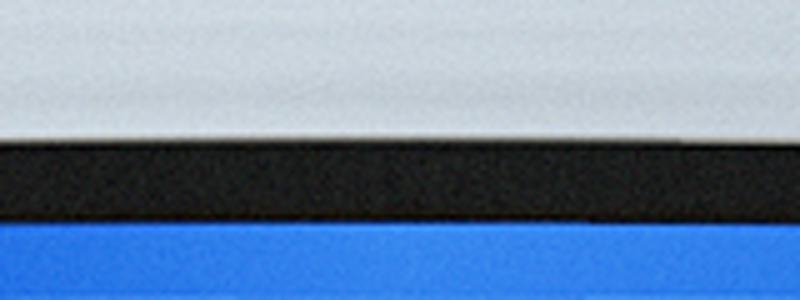

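{"fn": "arm_command", "kwargs": {"rows": [[[0, -0.5, 0, 0, 0, 0], [0, -0.5, 0, 0, 0, 0], [0, -0.5, 0, 0, 0, 0], [0, -0.5, 0, 0, 0, 0]]]}}

```text
clock: 16.67
eef_pos: [510.9, 69.5, 127.6]
tool_rot: [3.138, -0.002, 0.056]
force: [0.6, -7.7, 0.3]
width: -0.1
```

{"fn": "arm_command", "kwargs": {"rows": [[[0, -0.5, 0, 0, 0, 0], [0, -0.5, 0, 0, 0, 0], [0, -0.5, 0, 0, 0, 0], [0, -0.5, 0, 0, 0, 0]]]}}

```text
clock: 17.0
eef_pos: [510.8, 70.0, 127.6]
tool_rot: [3.138, -0.002, 0.056]
force: [0.9, -7.7, 1.0]
width: -0.1
```

{"fn": "arm_command", "kwargs": {"rows": [[[0, -0.5, 0, 0, 0, 0], [0, -0.5, 0, 0, 0, 0], [0, -0.5, 0, 0, 0, 0], [0, -0.5, 0, 0, 0, 0]]]}}

```text
clock: 17.33
eef_pos: [510.8, 70.3, 127.6]
tool_rot: [3.137, -0.002, 0.055]
force: [0.8, -6.8, 1.1]
width: -0.3
```

{"fn": "arm_command", "kwargs": {"rows": [[[0, -0.5, 0, 0, 0, 0], [0, -0.5, 0, 0, 0, 0], [0, -0.5, 0, 0, 0, 0], [0, -0.5, 0, 0, 0, 0]]]}}

```text
clock: 17.67
eef_pos: [510.8, 70.6, 127.6]
tool_rot: [3.137, -0.002, 0.055]
force: [0.5, -8.3, -0.1]
width: 0.0
```

```bash
python3 - <<'E'
from h import *
s=sensors.read_state(); print(s['eef_pos'],s['force'])
d=grab('wrist','w17'); s=sensors.read_state(); print(s['eef_pos'],s['force'])
zoom('w17',176,90,336,150,5,'w17x')
E
```

```text
[510.80902139  70.5880961  127.62601444] [ 0.4880034  -8.25665634 -0.08044811]
[510.79275599  70.5820696  127.61679666] [ 0.71108914 -8.99851366  1.10548471]
```

View pics/w17x.png

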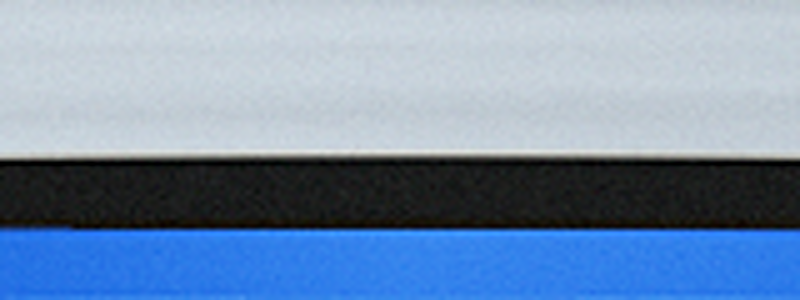

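{"fn": "arm_command", "kwargs": {"rows": [[[0, -0.5, 0, 0, 0, 0], [0, -0.5, 0, 0, 0, 0], [0, -0.5, 0, 0, 0, 0], [0, -0.5, 0, 0, 0, 0]]]}}

```text
clock: 18.05
eef_pos: [510.8, 70.9, 127.6]
tool_rot: [3.137, -0.002, 0.055]
force: [0.8, -9.5, 0.8]
width: 0.1
```

{"fn": "arm_command", "kwargs": {"rows": [[[0, -0.5, 0, 0, 0, 0], [0, -0.5, 0, 0, 0, 0], [0, -0.5, 0, 0, 0, 0], [0, -0.5, 0, 0, 0, 0]]]}}

```text
clock: 18.38
eef_pos: [510.8, 71.1, 127.7]
tool_rot: [3.137, -0.002, 0.055]
force: [0.6, -9.4, 1.3]
width: 0.1
```

```bash
cat > g.py <<'E'
from h import *
import sys
t=sys.argv[1]
s0=sensors.read_state(); d=grab('wrist',t); s=sensors.read_state(); print(s['clock'],s['eef_pos'],s0['force'][1],s['force'][1])
E
cat > m.py <<'E'
from h import *
def edges(tag):
    d=load(tag); im=d['pixels'].astype(float)[90:150,200:315].mean(1)  # rows avg
    g=im.mean(1); b=im[:,2]-im[:,0]
    # top edge: grey->black 50% crossing; bottom: black->blue
    k=int(np.argmin(g)); 
    def cross(sig,i,step,th):
        while (sig[i]<th): i+=step
        j=i-step; return 90+j+(th-sig[j])/(sig[i]-sig[j])*step
    return cross(g,k,-1,100), cross(im[:,2],k,1,120)
import sys
for t in sys.argv[1:]:
    a,b=edges(t); print(t,round(a,2),round(b,2),'width px',round(b-a,2))
E
python3 g.py w18; python3 m.py w15 w16 w17 w18
```

```text
18.4333 [510.79165858  71.10810636 127.634798  ] -9.384520447649772 -8.714986079329648
w15 110.99 126.57 width px 15.58
w16 117.61 134.08 width px 16.48
w17 121.02 135.39 width px 14.37
w18 122.0 135.39 width px 13.39
```

{"fn": "arm_command", "kwargs": {"rows": [[[0, -0.5, 0, 0, 0, 0], [0, -0.5, 0, 0, 0, 0], [0, -1, 0, 0, 0, 0], [0, -1, 0, 0, 0, 0], [0, -1, 0, 0, 0, 0]]]}}

```text
clock: 18.85
eef_pos: [510.7, 71.6, 127.6]
tool_rot: [3.136, -0.002, 0.055]
force: [0.9, -10.4, 0.9]
width: 0.4
```

{"fn": "arm_command", "kwargs": {"rows": [[[0, -0.5, 0, 0, 0, 0], [0, -0.5, 0, 0, 0, 0], [0, -1, 0, 0, 0, 0], [0, -1, 0, 0, 0, 0], [0, -1, 0, 0, 0, 0]]]}}

```text
clock: 19.27
eef_pos: [510.7, 72.1, 127.7]
tool_rot: [3.135, -0.002, 0.054]
force: [1.4, -11.7, 0.3]
width: -0.1
```

```bash
python3 g.py w19; python3 m.py w17 w18 w19
```

```text
19.3167 [510.70963813  72.10949556 127.64512953] -11.665137534692066 -11.886454509131358
w17 121.02 135.39 width px 14.37
w18 122.0 135.39 width px 13.39
w19 124.04 135.39 width px 11.36
```

{"fn": "arm_command", "kwargs": {"rows": [[[0, -0.5, 0, 0, 0, 0], [0, -0.5, 0, 0, 0, 0], [0, -1, 0, 0, 0, 0], [0, -1, 0, 0, 0, 0], [0, -1, 0, 0, 0, 0]]]}}

```text
clock: 19.73
eef_pos: [510.7, 72.6, 127.6]
tool_rot: [3.135, -0.002, 0.054]
force: [0.7, -12.7, 1.3]
width: 0.4
```

```bash
python3 g.py w20; python3 m.py w19 w20
```

```text
19.7833 [510.6701771   72.63752251 127.64541314] -12.68054591953485 -12.470499688797558
w19 124.04 135.39 width px 11.36
w20 124.98 135.39 width px 10.41
```

{"fn": "arm_command", "kwargs": {"rows": [[[0, 2, 0, 0, 0, 0], [0, 5, 0, 0, 0, 0], [0, 10, 0, 0, 0, 0], [0, 16, 0, 0, 0, 0], [0, 20, 0, 0, 0, 0], [0, 20, 0, 0, 0, 0]]]}}

```text
clock: 20.28
eef_pos: [511.0, 57.3, 127.3]
tool_rot: [3.141, -0.0, 0.057]
force: [0.2, 0.2, 1.1]
width: -0.1
```

```bash
python3 g.py w21; python3 - <<'E'
from h import *
cv2.imwrite('pics/w21x.png',cv2.resize(cv2.imread('pics/w21.png'),(800,600),interpolation=cv2.INTER_CUBIC))
E
```

```text
20.3333 [510.96438308  57.89605957 127.31522666] 0.24912323830607602 0.2790931899474429
```

View pics/w21x.png

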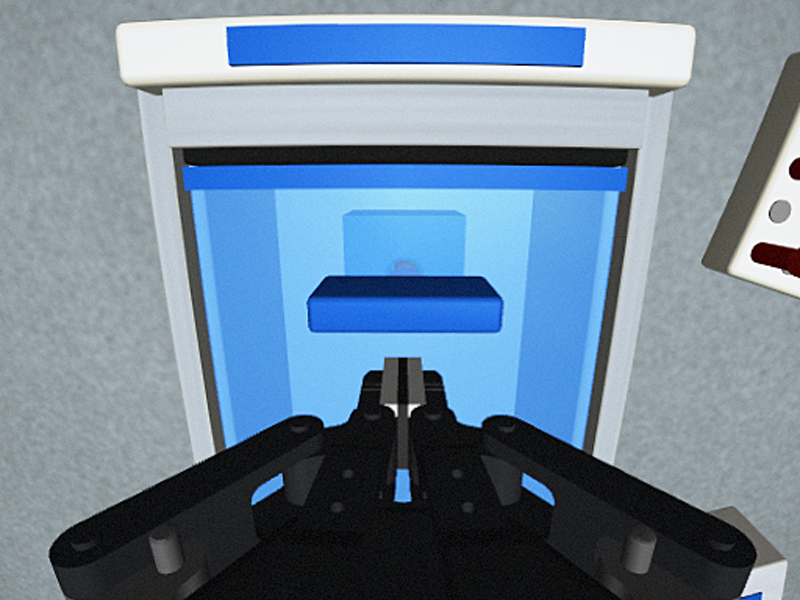

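{"fn": "arm_command", "kwargs": {"rows": [[[0, 0, -10, 0, 0, 0], [0, 0, -35, 0, 0, 0], [0, 0, -65, 0, 0, 0], [0, 0, -90, 0, 0, 0], [0, 0, -100, 0, 0, 0], [0, 0, -100, 0, 0, 0], [0, 0, -100, 0, 0, 0]]]}}

```text
clock: 20.92
eef_pos: [510.8, 58.8, 227.4]
tool_rot: [-3.141, -0.001, 0.059]
force: [-0.4, -0.4, -0.6]
width: -0.1
```

```bash
python3 g.py w22; python3 m.py w21; python3 - <<'E'
from h import *
zoom('w21',176,80,336,130,5,'w21z'); zoom('w22',140,60,380,220,3.3,'w22z'); grab('scene','c22'); zoom('c22',150,130,400,310,3.2,'c22z')
d=load('w21'); print([at_depth(d,256,v)[0].round(1).tolist() for v in range(90,122,3)])
E
```

```text
20.9667 [510.1687477   58.69171828 226.56582541] -0.43127160530467035 0.7762320530915167
w21 92.52 104.63 width px 12.11
[[504.4, 141.9, 133.9], [504.5, 140.6, 132.7], [504.5, 139.5, 129.6], [504.6, 138.0, 130.8], [504.7, 136.6, 129.2], [504.8, 135.2, 128.1], [504.8, 133.9, 122.4], [504.9, 132.4, 121.2], [505.0, 130.9, 121.7], [505.0, 129.3, 121.3], [505.1, 127.8, 121.4]]
```

View pics/w22z.png

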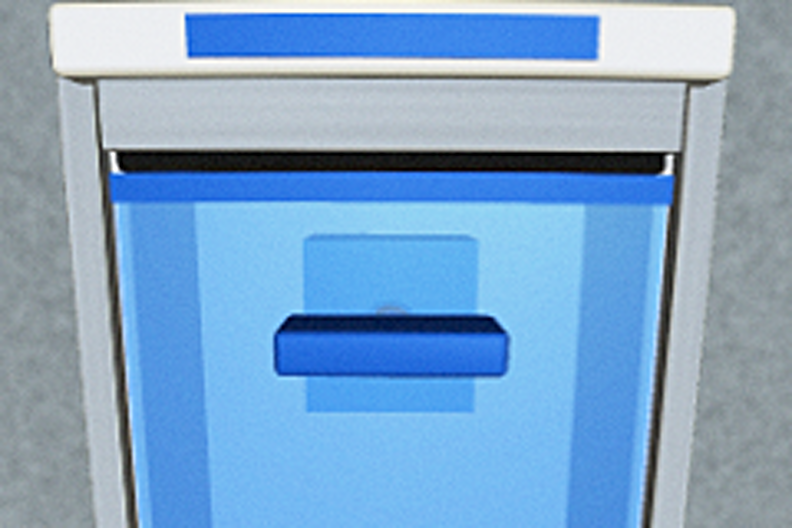

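View pics/c22z.png

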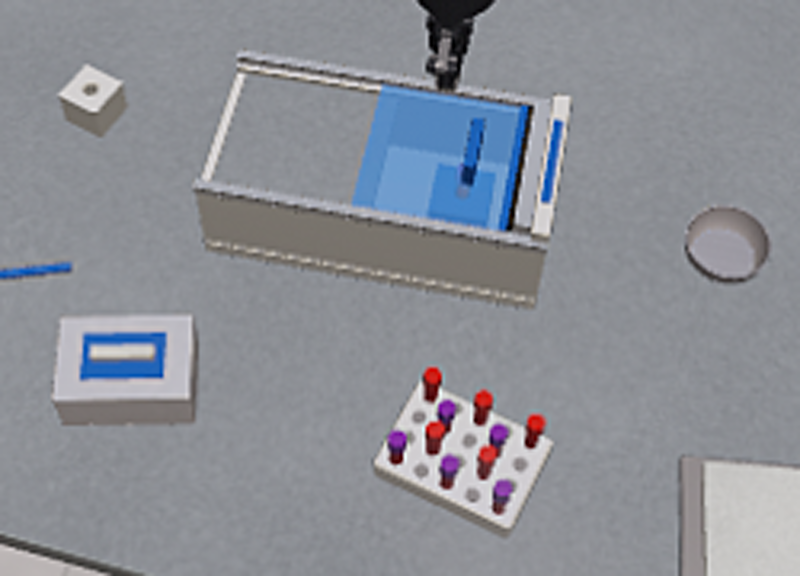

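View pics/w21z.png

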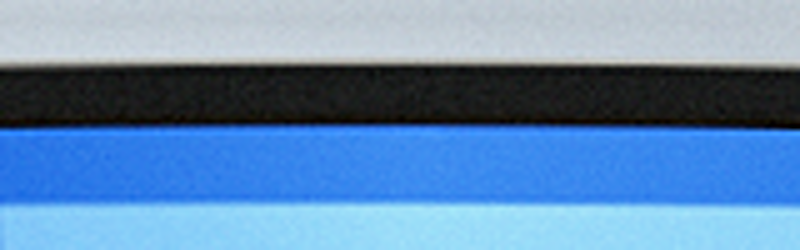

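```bash
python3 m.py w13 w14 w15; python3 - <<'E'
from h import *
for t in ['w14','w20','w21','w22','w13']:
    d=load(t); im=d['pixels'].astype(float)[60:160,200:315].mean(1); g=im.mean(1); b=im[:,2]
    k=int(np.argmin(g))
    i=k
    while g[i]<100:i-=1
    top=60+i+(g[i]-100)/(g[i]-g[i+1])
    i=k
    while b[i]<120:i+=1
    bot=60+i-1+(120-b[i-1])/(b[i]-b[i-1])
    yt=at_z(d,257,top,134)[1]; yb=at_z(d,257,bot,130)[1]; print(t,round(top,2),round(bot,2),'y bar edge z134',round(yt,2),'y gasket edge z130',round(yb,2), 'thk',round(yt-yb,2))
E
```

```text
w13 133.57 134.14 width px 0.57
w14 98.78 115.49 width px 16.71
w15 110.99 126.57 width px 15.58
w14 98.78 115.49 y bar edge z134 140.79 y gasket edge z130 132.98 thk 7.81
w20 124.98 135.39 y bar edge z134 140.95 y gasket edge z130 135.6 thk 5.34
w21 92.52 104.63 y bar edge z134 140.77 y gasket edge z130 135.35 thk 5.42
w22 105.3 111.58 y bar edge z134 140.51 y gasket edge z130 135.48 thk 5.04
w13 60.09 82.56 y bar edge z134 140.62 y gasket edge z130 131.1 thk 9.52
```

```bash
python3 - <<'E'
from h import *
s=sensors.read_state(); print(s['clock'],s['force'],s['qd'].round(3))
print(order.finish_job())
E
```

```text
21.0167 [ 0.03705403 -0.70390049 -0.66817977] [ 0.004  0.008 -0.002  0.002  0.001  0.003  0.   ]
the job is handed in; nothing more can be done
None
```

I moved the purple-capped tube from its stand into the blue socket and let go. I then pushed the hatch by its tab until it closed against the gasket, backed off, and handed the job in at 21.0 s. No verdict was reported.

- **Tube:** the last clear view, before the hatch closed over it, showed it standing upright in the hole with the fingers open. I lowered it until its foot was about 1 mm above the socket bottom, then opened the fingers. After closing, it could only be seen faintly through the hatch.
- **Gasket while pushing:** my three measures differed a little. The rise in push force gave about 2.4 mm (4.8 N), tool travel since contact 2.7 mm, and the wrist image 2.5 to 2.9 mm. That puts the gasket force at about 5 to 6 N, inside the 3 to 10 N range.
- **Gasket after letting go:** the visible gasket thickness stayed about the same (5.34 mm before, 5.42 mm after, 7.8 mm uncompressed). I saw no spring-back.
- **Everything else:** the gripper was clear of the scene, with wrist force within its noise of about 1 N. The dish, rack and wipes box looked undisturbed in the last scene picture; I judged that by eye and did not measure it.

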